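Slide the mainboard tray into its notches and close the keeper

TASK

With a fingertip, gently push the mainboard tray along its rails until you feel it drop into the locating notches, without ramming it, then push the keeper bar round behind the tray until it stops. Lift nothing, leave the screw jar, the screwdriver and the mouse where they are, and finish with the hand clear of everything.

Things in the scene. Friction and masses are not known exactly. Their poses are not given: they have to be found in the camera images.
- cradle: Fixed test cradle: base plate 290 x 225 mm, 10 mm thick; two rails along its x, x -130 to 130 mm, |y| 40 to 68 mm, tops 40 mm above the bench, side guides at |y| 68 to 76 mm, 58 mm high. Between the rails an open channel down to the plate. Origin: on the bench, centre of the rails; +x is the way the tray must slide. Notches 22 mm long, 7 mm deep: outer half of the rails at x 100, inner at x 0.
- tray_home (a point): Point on the cradle where the tray's origin lies once it has dropped home (give or take 3 mm along the rails): 50 mm towards +x of the cradle's origin, 33 mm above the bench.
- tray: Loose steel tray 130 (x) x 132 mm, 0.4 to 0.85 kg, with a green mainboard, heat sink and memory stick (tops 43 mm above the soles), on four feet 10 mm high. Origin: under its centre, level with the soles; axes as the cradle's. Its z is 40 mm on the rails, 33 mm dropped home. Starts 50 to 95 mm short of home. 2 mm side play; the notch walls stop it once it has dropped.
- tray_edge (a point): Middle of the outer face (looking to the tray's -x) of its rear lip, the face to push: 65 mm behind the tray's centre, 16.5 mm above the soles. The lip is upright, 5 mm thick, 132 mm wide from 10 to 38 mm above the soles, and 70 mm wide (between the rails) from 5 mm below the soles to 11 mm above.
- keeper (a joint): Angle of the keeper, a steel bar swinging level on a pivot beside the left guide. At 0 it points along the cradle's -x; it grows as the bar swings inwards, counter-clockwise from above; at its stop, 1.57, it points along the cradle's -y, just behind the lip of the tray at home. Starts between -0.5 and 0.1; stays where left; about 0.5 N at the tip moves it.
- keeper_pivot (a point): Centre of the keeper's pivot, at half the bar's height: 27 mm towards -x and 94 mm towards +y of the cradle's origin, 73 mm above the bench. The bar is 75 mm long from here, 14 mm thick (level) and 22 mm high, its underside 62 mm above the bench. The pivot boss has a radius of 10 mm.
- keeper_tip (a point): Middle of the free end of the keeper bar, 75 mm from the pivot, at half the bar's height.
- jar: Screw jar, glass with a black lid, 44 mm across, 55 mm high, standing loose on the cradle's base plate outside the left guide, towards its +x end. Origin: centre of its underside. Leave it.
- screwdriver: Screwdriver 170 mm long lying on the bench to the robot's right of the cradle. Leave it.
- mouse: Black computer mouse 105 x 60 mm, 33 mm high, lying on the bench to the robot's left of the cradle. Origin: centre of its underside. Leave it.
Things that resemble listed ones, but are neither listed nor needed, are in the scene too. Of the things shaped like the tray, the steel one is meant.

How it is judged (in metres and radians):
On the way, in this order (a step that is already met when the one before it is completed fails the run):
1. the tray has dropped into its notches while the keeper is still open (z of tray in the frame of cradle below 0.036 m and x of tray in the frame of cradle between 0.044 and 0.056 m and angle between tray's own z axis and vertical below 0.03 rad and value of joint keeper below 1 rad), for 0.2 s.
2. the keeper is closed behind the tray (value of joint keeper above 1.42 rad), for 0.1 s.
At the end, for the whole second after the job is handed in: The tray lies level (within 0.03 rad) with all feet down in the notches (origin lower than 36 mm above the bench, within 6 mm of its place along the rails), at rest, and the keeper stands behind it at more than 1.42 rad (z of tray in the frame of cradle below 0.036 m and x of tray in the frame of cradle between 0.044 and 0.056 m and angle between tray's own z axis and vertical below 0.03 rad and value of joint keeper above 1.42 rad and linear speed of tray below 0.02 m/s); the robot touches nothing.
It fails at once if the tray is lifted off its rails or tipped (height (world z) of tray above 0.052 m or angle between tray's own z axis and vertical above 0.2 rad).
It fails at once if the tray is rammed (more than 60 N from the fingers) (contact force between the fingers and tray above 60 N).
It fails at once if the jar, the screwdriver or the mouse is disturbed (moved more than 25 mm) (distance of any of jar, screwdriver, mouse from where it was at the start of the episode above 0.025 m).
It also fails if it takes over 48 s, if anything falls off the work surface, if the arm or the gripper's body presses on something with over 40 N, if the wrist force passes 120 N, or if a joint passes its speed limit or range.

ROBOT

A 6-joint arm with a two-finger parallel gripper is mounted at the origin on the work surface. World frame = base frame: x ahead of the robot, y to its left, z up, the work surface at z = 0. Lengths are in mm, angles in rad, forces in N, time in s.
With the tool pointing down it reaches from about 275 to 875 mm from the base axis. Payload 12.5 kg.
Tool frame: the origin (TCP) lies on the centre line of the jaws, within the pads' length; the fingertips stand 8 mm ahead of it and the grasp point (between the pads) lies 11 mm behind it; z points along the fingers, y is the direction in which the jaws open and shut (so a half turn about z gives the same grasp; the last joint's range is limited). The gripper opens to 85 mm and grips with 20 to 120 N. Pads are 22 mm wide; open, the fingers measure 114 mm over their backs; the gripper's body (76 mm by 85 mm) begins 54 mm behind the grasp point. The pads swing forward as they close: fully open they stand 13 mm farther back than shut.
Start: joints at [-1.194, 0.351, 1.652, -0, 1.139, -0.085], TCP at [245.074, -492.365, 239.29] pointing down, gripper open.
Joint ranges: [-2.75, 2.75], [-0.79, 2.1], [0.01, 2.65], [-1.57, 4.71], [0.07, 3.14], [-2.87, 2.87]. Speed limits (rad/s): [2.22, 2.22, 2.79, 3.14, 3.14, 3.14].

INTERFACE

Orientations are given as [roll, pitch, yaw] about the fixed x, y, z axes, in that order (R = Rz(yaw) Ry(pitch) Rx(roll)).
In Python, from station import observe, vision, ctrl gives the robot as it stands.
- The arm moves only by the shell command python3 -m crank 'ROWS'. ROWS is JSON, one flat list of numbers, 7 for each row, row after row: the shift along the world's x, y, z each as a share of 0.1 m, from -1 to 1, then the turn, a rotation vector about the world's x, y, z each as a share of pi/2 rad, from -1 to 1, then the gripper command: -1 is shut, 1 is fully open, values between are in proportion. A call has 1 to 5 rows; each row is the pose to reach, as a shift and turn from the pose measured when the call began; what a row does not reach only later rows make up. A row lasts 1/12 s, in which the tool goes at most 41.7 mm and 7.16 degrees, less where a joint would pass 70% of its speed; a pose out of reach is approached as far as the arm can. A call with a number of a shift or a turn outside -1 to 1 is refused whole. A call with a gripper value outside its range is refused whole. The fingers move at their own pace and stop on an object; the grip force is fixed at half the most. Time passes only in rows, so rows that repeat a pose let the fingers close. It gives the time, the measured TCP pose, the force and the opening at its end, in the units of the state.
- observe(): the state, without advancing time (a new reading comes with each control period).
- vision.camera(name): name is "scene" or "top" or "wrist"; returns a dict with "frame" (480x640x3 uint8, red, green, blue), "fx", "fy", "cx", "cy" (pixels), "extrinsics" (4x4, takes a point from camera to world coordinates). Camera axes: x right, y up, looking along -z (the intrinsics and any distortion apply to the point x, -y, -z); pixel columns grow to the right and rows downward; lengths in mm; the calibration is good to about 2 mm. A picture is of the moment at which its call begins. There is no depth.
- ctrl.job_done(): hands the job in, once; it reports no verdict.
The state is a dict: "clock": time; "joint_pos": joint angles; "dq": joint speeds; "joint_efforts": joint torques, N m; "tcp_pos": TCP position; "ee_rot": TCP orientation; "ft_force": force on the tool from outside, world axes, zero at the start; "ft_torque": the same for the moment, N m; "opening": opening from 0.0 (shut) to 1.0 (fully open).
Only numpy, scipy, OpenCV 4.12 (cv2) and the standard library are available. Lean on these libraries where they do the work, as an engineer would, in place of code of your own. Each camera call takes 0.05 s, during which the arm holds its last target. There are 200 camera calls.

## Working session

There is one attempt and no reset: what is moved stays moved. The work goes in short steps, Python scripts to look and compute and a shell command to move; the robot and the scene stay as the last step left them, time stands still between calls to the robot, and variables do not carry over. Pictures are saved under pics/ and viewed, about 8 in all and at most 12, crops included, and the job is handed in when it is done.

```bash
mkdir -p pics; ls
python3 - <<'E'
from station import observe, vision, ctrl
import cv2,numpy as np
for n in("scene","top"):
    c=vision.camera(n); cv2.imwrite(f"pics/{n}0.png",c["frame"][:,:,::-1]); print(n,{k:(np.round(v,3).tolist() if k!="frame" else 0) for k,v in c.items()})
print(observe())
E
```

```text
pics
scene {'frame': 0, 'fx': 592.451, 'fy': 592.451, 'cx': 314.607, 'cy': 244.023, 'extrinsics': [[-0.78, -0.336, 0.528, 1244.458], [0.625, -0.445, 0.641, 883.445], [0.02, 0.83, 0.557, 848.328], [0.0, 0.0, 0.0, 1.0]]}
top {'frame': 0, 'fx': 439.373, 'fy': 439.373, 'cx': 325.327, 'cy': 234.748, 'extrinsics': [[-0.022, 0.993, -0.112, 430.586], [-1.0, -0.02, 0.024, 9.662], [0.021, 0.113, 0.993, 886.54], [0.0, 0.0, 0.0, 1.0]]}
{'clock': 0.1, 'joint_pos': array([-1.19361189e+00,  3.51240045e-01,  1.65230187e+00, -1.70687266e-05,
        1.13911860e+00, -8.45972188e-02]), 'dq': array([ 0.00136751, -0.00065177, -0.00121037, -0.00052249,  0.00106717,
       -0.00077972]), 'joint_efforts': array([ 1.61811942e-03, -5.06831610e+01, -2.91875356e+01, -7.36935590e-05,
        2.58301989e-03,  5.38619270e-05]), 'tcp_pos': array([ 244.97059737, -492.13231925,  238.80279003]), 'ee_rot': array([-3.14052730e+00, -7.47902549e-05,  4.61788770e-01]), 'ft_force': array([0.06898324, 0.09195908, 0.11147551]), 'ft_torque': array([ 0.00197911, -0.04812267,  0.02238616]), 'opening': 1.0036286518652715}
```

View pics/scene0.png

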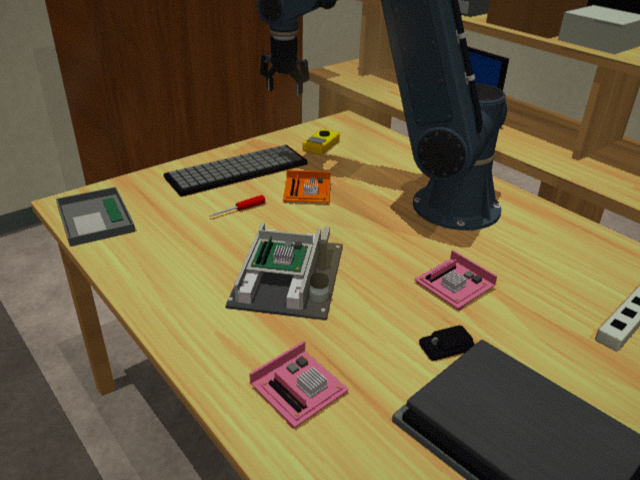

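View pics/top0.png

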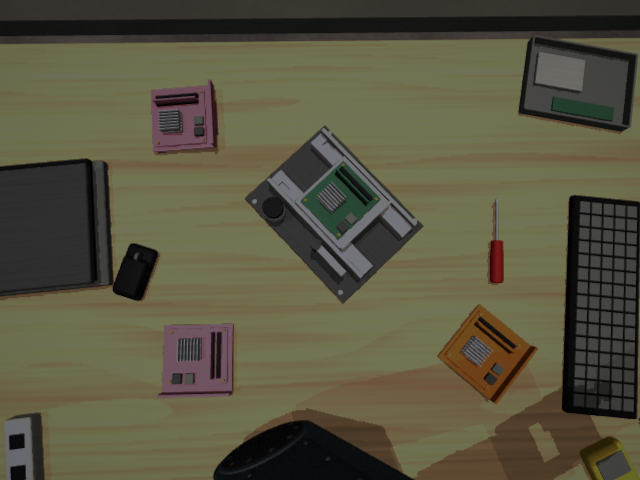

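The scene view shows the cradle at about (290,270), with the jar at (318,290) on its left side. In the top view the plate corners are near (324,127), (422,226), (343,302) and (246,199). Cradle +x points up-left, and the keeper is at about (328,262).

```bash
cat > h.py <<'E'
import numpy as np,cv2
from station import observe, vision, ctrl
def ray(c,u,v):
    d=np.array([(u-c["cx"])/c["fx"],-(v-c["cy"])/c["fy"],-1.]); E=np.array(c["extrinsics"]); return E[:3,3],E[:3,:3]@d
def onz(c,u,v,z):
    o,d=ray(c,u,v); return o+d*(z-o[2])/d[2]
def proj(c,p):
    E=np.array(c["extrinsics"]); q=E[:3,:3].T@(np.asarray(p,float)-E[:3,3]); return c["cx"]-c["fx"]*q[0]/q[2], c["cy"]+c["fy"]*q[1]/q[2]
def W(x,y,z=0,T=None):   # cradle -> world
    x0,y0,a=T or POSE; return np.array([x0+x*np.cos(a)-y*np.sin(a),y0+x*np.sin(a)+y*np.cos(a),z])
def C(p):
    x0,y0,a=POSE; dx,dy=p[0]-x0,p[1]-y0; return np.array([dx*np.cos(a)+dy*np.sin(a),-dx*np.sin(a)+dy*np.cos(a)])
E
python3 - <<'E'
from h import *
c=vision.camera("top"); f=c["frame"]
# board is wood (saturated); cradle is grey/green -> low red-vs-blue difference
d=f[:,:,0].astype(int)-f[:,:,2]
m=((d<25)*255).astype(np.uint8); m[:110]=0;m[310:]=0;m[:,:235]=0;m[:,435:]=0
m=cv2.morphologyEx(m,cv2.MORPH_CLOSE,np.ones((9,9)))
cs,_=cv2.findContours(m,0,2); k=max(cs,key=cv2.contourArea); print(cv2.contourArea(k))
h=cv2.convexHull(k); ap=cv2.approxPolyDP(h,6,True)[:,0]; print(ap.tolist(),cv2.minAreaRect(k))
for p in ap: print(p,onz(c,*p,10).round(1))
x,y=235,115; cv2.imwrite("pics/top1.png",cv2.resize(f[y:y+195,x:x+200,::-1],None,fx=3.05,fy=3.05,interpolation=cv2.INTER_CUBIC)*1)
E
```

```text
15619.5
[[324, 125], [423, 225], [344, 302], [245, 199]] ((333.822265625, 212.19439697265625), (144.58680725097656, 111.7961196899414), 46.5207633972168)
[324 125] [757.8 -13.6  10. ]
[423 225] [ 545.5 -209.3   10. ]
[344 302] [395.1 -45.2  10. ]
[245 199] [605.4 149.3  10. ]
```

View pics/top1.png

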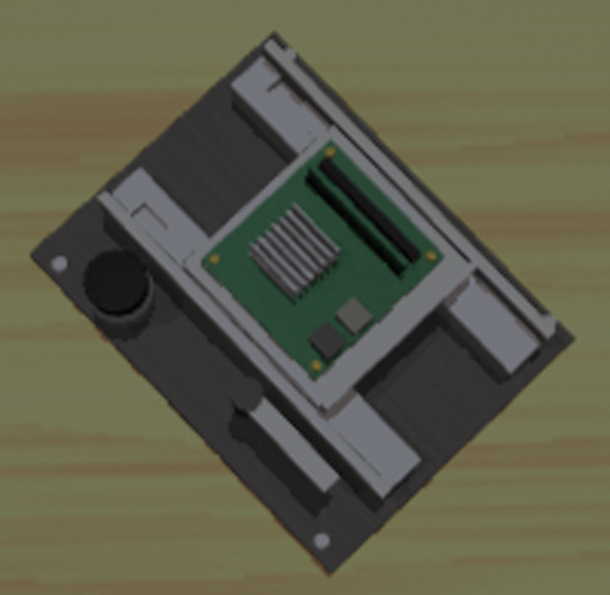

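The crop shows the steel tray on the rails. In crop pixels, its rear lip runs from about (325,408) to (475,268), the keeper bar from (255,403) to (333,489), and the rail ends are visible.

Run:
```python
from h import *
from scipy.optimize import least_squares
c=vision.camera("top")
P=lambda a,b,z:onz(c,235+a/3.05,115+b/3.05,z)
rail=[((-130,40),(420,460)),((-130,68),(380,497)),((-130,-40),(511,374)),((130,-40),(233,84)),((130,40),(142,170))]
obs=[P(*q,40) for _,q in rail]
r=lambda T:np.concatenate([(W(*m,0,tuple(T))-o)[:2] for (m,_),o in zip(rail,obs)])
s=least_squares(r,[575,-30,.75]); print(s.x,r(s.x).round(1))
import h; h.POSE=tuple(s.x)
print("plate",[C(onz(c,*p,10)).round(1).tolist() for p in ([324,125],[423,225],[344,302],[245,199])])
print("lip",[C(P(*q,78)).round(1).tolist() for q in((325,408),(475,268))])
k=[P(*q,84) for q in((262,400),(248,410),(340,485),(327,492))]
kc=[C(p) for p in k]; print("keeper",np.round(kc,1).tolist()); d=(kc[2]+kc[3]-kc[0]-kc[1]); print("ang",np.arctan2(-d[1],-d[0]))
print("jar",C(P(115,280,55)).round(1)); print("piv",C(P(255,405,84)))
```

```text
[586.16747332 -42.85458145   0.72678455] [-1.6  1.2  2.5 -3.9 -2.   1.5 -1.   0.6  2.1  0.6]
plate [[147.7, -92.2], [-141.0, -97.3], [-144.3, 125.2], [142.1, 130.8]]
lip [[-65.4, 63.3], [-65.2, -63.4]]
keeper [[-36.3, 88.4], [-35.0, 98.6], [-105.3, 88.9], [-103.0, 97.4]]
ang 0.005672183720890767
jar [ 83.5 102.7]
piv [-35.61110338  93.52031682]
```

```bash
echo 'POSE=(586.2,-42.9,0.740)' >> h.py
R='python3 -m crank'
python3 -m crank '[0.65,0.94,0,0,0,0.045,-1, 0.65,0.94,0,0,0,0.045,-1, 0.65,0.94,0,0,0,0.045,-1, 0.65,0.94,0,0,0,0.045,-1]'
python3 -m crank '[0.65,0.94,0,0,0,0.045,-1, 0.65,0.94,0,0,0,0.045,-1, 0.65,0.94,0,0,0,0.045,-1, 0.65,0.94,0,0,0,0.045,-1]'
python3 -m crank '[0.65,0.94,0,0,0,0.045,-1, 0.65,0.94,0,0,0,0.045,-1, 0.65,0.94,0,0,0,0.045,-1, 0.65,0.94,0,0,0,0.045,-1]'
python3 -m crank '[0.65,0.94,0,0,0,0.045,-1, 0.65,0.94,0,0,0,0.045,-1, 0.65,0.94,0,0,0,0.045,-1, 0.65,0.94,0,0,0,0.045,-1, 0.65,0.94,0,0,0,0.045,-1]'
python3 - <<'E'
from h import *
o=observe(); print(o["tcp_pos"],o["ee_rot"],C(o["tcp_pos"]),"target",W(-112,0))
w=vision.camera("wrist"); cv2.imwrite("pics/w1.png",w["frame"][:,:,::-1])
E
```

```text
clock: 0.53
tcp_pos: [312.0, -394.4, 238.9]
ee_rot: [-3.14, -0.001, 0.535]
ft_force: [-0.7, -0.6, 0.9]
opening: 0.455
clock: 0.87
tcp_pos: [379.1, -296.8, 238.9]
ee_rot: [-3.139, -0.002, 0.61]
ft_force: [-0.0, -1.0, 0.4]
opening: 0.001
clock: 1.2
tcp_pos: [446.2, -199.3, 238.9]
ee_rot: [-3.139, -0.003, 0.684]
ft_force: [-0.0, 0.5, 0.4]
opening: -0.002
clock: 1.62
tcp_pos: [511.7, -104.8, 238.6]
ee_rot: [-3.139, -0.003, 0.757]
ft_force: [-1.0, -0.3, -0.8]
opening: 0.003
[ 511.70354897 -104.7602825   238.59600076] [-3.13861162e+00 -2.59107528e-03  7.56878818e-01] [-96.72492752   4.55018272] target [ 503.49152142 -118.4202461     0.        ]
```

View pics/w1.png

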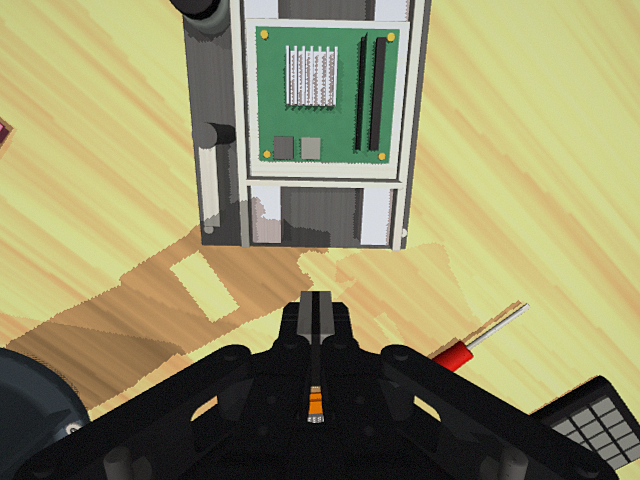

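The wrist view shows the tray squarely ahead: the rear lip top is on row ~184, columns 246–405, and the rear edge of the plate and guides is on row ~246. The keeper is on the left, from (207,135) to (209,233). I'll check the pose with it.

Run:
```python
from h import *
c=vision.camera("wrist")
for n,u,v,z in [("lipL",246,186,78),("lipR",405,189,78),("guideL end outer",241,248,58),("guideR end outer",408,248,58),("guideL outer front",232,20,58),("guideR outer front",430,20,58),("plate rear L",202,246,10),("keeper piv",208,135,84),("keeper tip",209,235,84)]:
    print(n,C(onz(c,u,v,z)).round(1))
t=C(observe()["tcp_pos"]);print("tcp",t,"fingertip proj",proj(c,W(*t,231)))
for x,y in((-118,0),(-90,0)): print(x,y,W(x,y)-observe()["tcp_pos"])
```

```text
lipL [-66.9  63.8]
lipR [-67.3 -70.5]
guideL end outer [-129.4   75.2]
guideR end outer [-126.8  -83.8]
guideL outer front [60.4 72.9]
guideR outer front [ 62.7 -82.7]
plate rear L [-144.6  128.5]
keeper piv [-26.   90.9]
keeper tip [-108.8   96.5]
tcp [-98.2837844    4.09201839] fingertip proj (np.float64(316.26438226827077), np.float64(310.5436392270381))
-118 0 [ -11.80060678  -16.31623277 -238.66740077]
-90 0 [   8.87651286    2.56382876 -238.66740077]
```

```bash
sed -i 's/^POSE=.*/POSE=(588.2,-45.1,0.740)/' h.py
python3 -m crank '[-0.08,-0.18,-0.2,0,0,-0.01,-1, -0.08,-0.18,-0.6,0,0,-0.01,-1, -0.08,-0.18,-0.9,0,0,-0.01,-1, -0.08,-0.18,-0.9,0,0,-0.01,-1]'
python3 -m crank '[0,0,-0.4,0,0,0,-1, 0,0,-0.8,0,0,0,-1, 0,0,-0.95,0,0,0,-1, 0,0,-0.95,0,0,0,-1]'
python3 - <<'E'
from h import *
o=observe(); p=o["tcp_pos"];print(p,C(p),o["ft_force"],o["ee_rot"])
for x in(-90,): print((W(x,0)-p)/100)
print(W(10,0)-W(0,0))
E
```

```text
clock: 2.05
tcp_pos: [499.5, -124.8, 144.0]
ee_rot: [-3.131, 0.002, 0.736]
ft_force: [-0.8, 0.4, -0.9]
opening: -0.003
clock: 2.38
tcp_pos: [497.9, -125.2, 47.1]
ee_rot: [-3.127, 0.004, 0.735]
ft_force: [-0.6, -0.0, -0.2]
opening: -0.001
[ 497.905253   -125.22971091   47.13506283] [-120.7103271     1.71138426] [-0.59786166 -0.04469937 -0.16617647] [-3.12696969  0.0040902   0.73497051]
[ 0.23832577  0.19443799 -0.47135063]
[7.38468559 6.74287912 0.        ]
```

```bash
python3 -m crank '[0.1,0.08,0.08,0,0,0,-1, 0.2,0.16,0.08,0,0,0,-1, 0.27,0.225,0.08,0,0,0,-1, 0.27,0.225,0.08,0,0,0,-1]'
python3 -m crank '[0.012,0.011,0,0,0,0,-1, 0.024,0.022,0,0,0,0,-1, 0.035,0.032,0,0,0,0,-1, 0.047,0.043,0,0,0,0,-1, 0.059,0.054,0,0,0,0,-1]'
python3 -m crank '[0.012,0.011,0,0,0,0,-1, 0.024,0.022,0,0,0,0,-1, 0.035,0.032,0,0,0,0,-1, 0.047,0.043,0,0,0,0,-1, 0.059,0.054,0,0,0,0,-1]'
python3 -m crank '[0.012,0.011,0,0,0,0,-1, 0.024,0.022,0,0,0,0,-1, 0.035,0.032,0,0,0,0,-1, 0.047,0.043,0,0,0,0,-1, 0.059,0.054,0,0,0,0,-1]'
python3 - <<'E'
from h import *
o=observe(); p=o["tcp_pos"];print(p,C(p))
E
```

```text
clock: 2.72
tcp_pos: [527.1, -102.1, 56.8]
ee_rot: [-3.13, 0.002, 0.736]
ft_force: [0.6, 0.4, -1.1]
opening: -0.006
clock: 3.13
tcp_pos: [532.8, -96.8, 56.8]
ee_rot: [-3.13, 0.003, 0.736]
ft_force: [-2.9, -3.8, 3.9]
opening: 0.001
clock: 3.55
tcp_pos: [538.1, -91.8, 56.8]
ee_rot: [-3.129, 0.004, 0.736]
ft_force: [-5.0, -3.8, 3.5]
opening: -0.001
clock: 3.97
tcp_pos: [543.4, -86.9, 56.8]
ee_rot: [-3.128, 0.005, 0.736]
ft_force: [-4.9, -4.6, 3.8]
opening: 0.0
[543.42602393 -86.85291379  56.80385645] [-61.21765862  -0.64266325]
```

```bash
python3 -m crank '[0.012,0.011,0,0,0,0,-1, 0.024,0.022,0,0,0,0,-1, 0.035,0.032,0,0,0,0,-1, 0.047,0.043,0,0,0,0,-1, 0.059,0.054,0,0,0,0,-1]'
python3 -m crank '[0.012,0.011,0,0,0,0,-1, 0.024,0.022,0,0,0,0,-1, 0.035,0.032,0,0,0,0,-1, 0.047,0.043,0,0,0,0,-1, 0.059,0.054,0,0,0,0,-1]'
python3 -m crank '[0.012,0.011,0,0,0,0,-1, 0.024,0.022,0,0,0,0,-1, 0.035,0.032,0,0,0,0,-1, 0.047,0.043,0,0,0,0,-1, 0.059,0.054,0,0,0,0,-1]'
python3 -m crank '[0.01,0.009,0,0,0,0,-1, 0.02,0.018,0,0,0,0,-1, 0.03,0.027,0,0,0,0,-1]'
python3 - <<'E'
from h import *
o=observe(); p=o["tcp_pos"];print(p,C(p))
E
```

```text
clock: 4.38
tcp_pos: [548.8, -81.9, 56.8]
ee_rot: [-3.128, 0.007, 0.736]
ft_force: [-4.5, -4.3, 3.8]
opening: 0.001
clock: 4.8
tcp_pos: [554.0, -77.0, 56.8]
ee_rot: [-3.127, 0.008, 0.736]
ft_force: [-5.2, -5.0, 4.2]
opening: -0.0
clock: 5.22
tcp_pos: [559.4, -72.1, 56.8]
ee_rot: [-3.126, 0.01, 0.736]
ft_force: [-5.4, -4.5, 4.2]
opening: 0.0
clock: 5.47
tcp_pos: [561.8, -69.9, 56.8]
ee_rot: [-3.125, 0.011, 0.736]
ft_force: [-4.2, -3.9, 3.9]
opening: 0.0
[561.75003637 -69.87306687  56.8450582 ] [-36.23664605  -0.45924025]
```

```bash
python3 -m crank '[0.01,0.009,0,0,0,0,-1, 0.02,0.018,0,0,0,0,-1, 0.03,0.027,0,0,0,0,-1]'
python3 -m crank '[0.01,0.009,0,0,0,0,-1, 0.02,0.018,0,0,0,0,-1, 0.03,0.027,0,0,0,0,-1]'
python3 - <<'E'
from h import *
o=observe(); p=o["tcp_pos"];print(p,C(p),o["ft_force"])
E
```

```text
clock: 5.72
tcp_pos: [564.1, -67.6, 56.8]
ee_rot: [-3.125, 0.013, 0.736]
ft_force: [-5.0, -3.9, 3.5]
opening: -0.001
clock: 5.97
tcp_pos: [566.5, -65.4, 56.8]
ee_rot: [-3.124, 0.014, 0.736]
ft_force: [-4.7, -4.2, 3.4]
opening: 0.0
[566.51912133 -65.44432998  56.803089  ] [-29.728583    -0.40449364] [-4.68136811 -4.23240777  3.36449272]
```

```bash
python3 -m crank '[0.01,0.009,0,0,0,0,-1, 0.02,0.018,0,0,0,0,-1, 0.03,0.027,0,0,0,0,-1]'
python3 - <<'E'
from h import *
c=vision.camera("scene"); cv2.imwrite("pics/s2.png",cv2.resize(c["frame"][205:325,215:375,::-1],None,fx=4,fy=4,interpolation=2)); print(C(observe()["tcp_pos"]))
E
```

```text
clock: 6.22
tcp_pos: [569.3, -62.9, 56.7]
ee_rot: [-3.123, 0.015, 0.735]
ft_force: [-2.3, -2.2, 0.2]
opening: 0.004
[-25.7567649  -0.3549296]
```

View pics/s2.png

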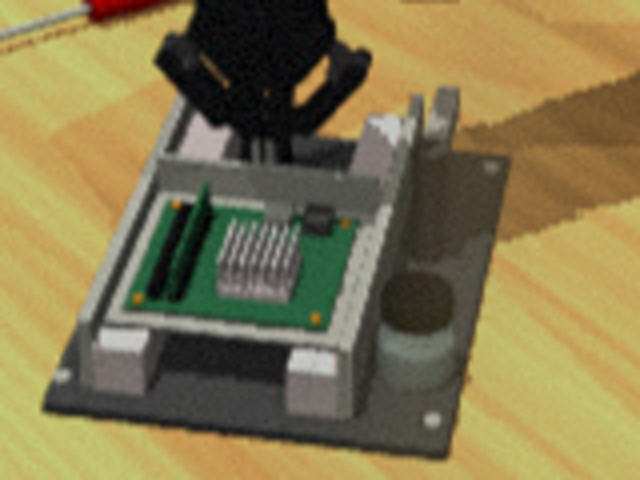

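The tray looks lower between the guides, with its lip at about row 185 of the crop. The force has fallen to about 3 N, which suggests it has dropped. I'll probe it gently against the notch wall.

```bash
python3 -m crank '[0.007,0.007,0,0,0,0,-1, 0.015,0.014,0,0,0,0,-1, 0.015,0.014,0,0,0,0,-1]'
python3 -m crank '[0.007,0.007,0,0,0,0,-1, 0.015,0.014,0,0,0,0,-1, 0.015,0.014,0,0,0,0,-1]'
python3 - <<'E'
from h import *
print(C(observe()["tcp_pos"]))
E
```

```text
clock: 6.52
tcp_pos: [570.7, -61.4, 56.6]
ee_rot: [-3.123, 0.016, 0.736]
ft_force: [-2.7, -3.5, 3.0]
opening: -0.0
clock: 6.77
tcp_pos: [571.9, -60.2, 56.6]
ee_rot: [-3.123, 0.016, 0.736]
ft_force: [-3.3, -3.4, 2.2]
opening: -0.001
[-22.1754521   -0.16305433]
```

```bash
python3 -m crank '[0.007,0.007,0,0,0,0,-1, 0.015,0.014,0,0,0,0,-1, 0.015,0.014,0,0,0,0,-1]'
python3 -m crank '[0.007,0.007,0,0,0,0,-1, 0.015,0.014,0,0,0,0,-1, 0.015,0.014,0,0,0,0,-1]'
python3 - <<'E'
from h import *
print(C(observe()["tcp_pos"]))
E
```

```text
clock: 7.02
tcp_pos: [572.6, -59.4, 56.6]
ee_rot: [-3.122, 0.019, 0.736]
ft_force: [-8.4, -7.0, 5.1]
opening: 0.0
clock: 7.27
tcp_pos: [572.6, -59.3, 56.6]
ee_rot: [-3.12, 0.023, 0.737]
ft_force: [-12.4, -13.6, 8.5]
opening: 0.004
[-21.11343195   0.05907963]
```

It came to a firm stop at a gentle ~18 N. I'll back off, rise and look.

```bash
python3 -m crank '[-0.15,-0.14,0,0,0,0,-1, -0.44,-0.4,0,0,0,0,-1, -0.44,-0.4,0.3,0,0,0,-1, -0.44,-0.4,0.7,0,0,0,-1, -0.44,-0.4,1,0,0,0,-1]'
python3 -m crank '[-0.2,-0.2,0.4,0,0,0,-1, -0.2,-0.2,0.8,0,0,0,-1, -0.2,-0.2,0.8,0,0,0,-1]'
python3 - <<'E'
from h import *
from scipy.spatial.transform import Rotation as R
o=observe(); p=o["tcp_pos"]; print(C(p),p,o["ft_force"])
r=R.from_euler("xyz",o["ee_rot"]); t=R.from_euler("xyz",[np.pi,0,.74]); print("fix",(t*r.inv()).as_rotvec()/(np.pi/2))
w=vision.camera("wrist"); cv2.imwrite("pics/w2.png",w["frame"][:,:,::-1])
for n,q in [("lipL@71",W(-12,66,71)),("pivot",W(-27,94,84)),("tip",W(-102,94,84))]: print(n,proj(w,q))
E
```

```text
clock: 7.68
tcp_pos: [528.7, -99.5, 158.8]
ee_rot: [-3.121, 0.022, 0.736]
ft_force: [1.2, -0.7, 0.8]
opening: -0.002
clock: 7.93
tcp_pos: [510.4, -120.7, 245.3]
ee_rot: [-3.129, 0.017, 0.735]
ft_force: [0.9, -0.5, 1.0]
opening: 0.003
[-108.41489408   -3.33018744] [ 510.38451456 -120.66209124  245.33195397] [ 0.87872937 -0.48319241  0.96973511]
fix [ 0.00124364 -0.01314511  0.00338752]
lipL@71 (np.float64(232.69366481886146), np.float64(101.09250354108204))
pivot (np.float64(195.45714225439843), np.float64(120.68307957489638))
tip (np.float64(205.54997437032145), np.float64(211.97434324359355))
```

View pics/w2.png

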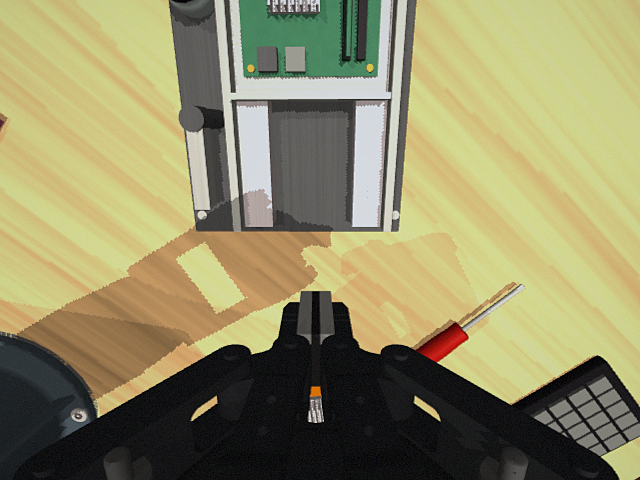

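The wrist view shows the lip at row ~97 with the channel empty behind it, and the keeper still open from (192,118) to (200,212). I'll check the drop height in the scene camera, with the predicted lip edge drawn at 71 mm (home, yellow) and 78 mm (not dropped, red).

Run:
```python
from h import *
c=vision.camera("scene"); f=c["frame"][:,:,::-1].copy(); k=5
g=cv2.resize(f[205:305,230:380],None,fx=k,fy=k,interpolation=2)
w=vision.camera("wrist")
for z,col in((71,(0,255,255)),(78,(0,0,255))):
    a,b=onz(w,233,99,z),onz(w,390,99,z); print(z,C(a),C(b),np.linalg.norm(a-b))
    q=[tuple(int(round(k*(v-o+.5))) for v,o in zip(proj(c,p),(230,205))) for p in(a,b)]
    cv2.line(g,q[0],q[1],col,1)
cv2.imwrite("pics/s3.png",g)
```

```text
71 [-11.03712853  66.51131172] [-11.76568841 -59.55206518] 126.06548216925071
78 [-11.39820377  64.86992404] [-12.10989468 -58.27460031] 123.14658088132147
```

View pics/s3.png

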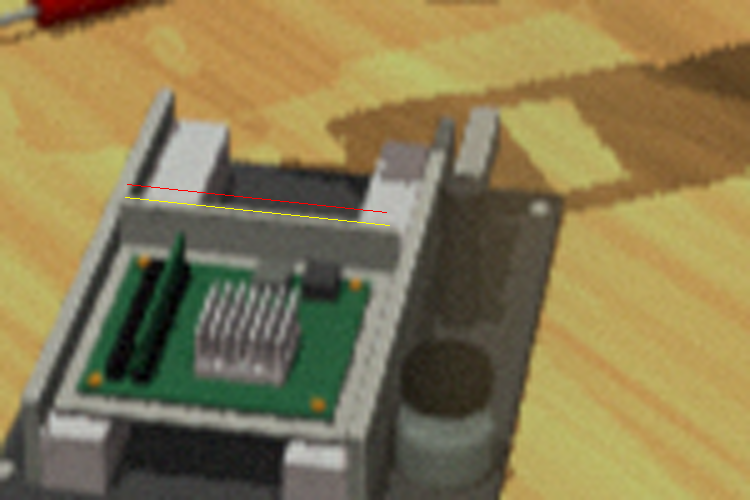

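The lip edge lies on the yellow line, so the tray has dropped. Next I move to the outside of the keeper.

```bash
python3 -m crank '[-0.36,0.56,0,0,-0.013,0.003,-1, -0.36,0.56,0,0,-0.013,0.003,-1, -0.36,0.56,0,0,-0.013,0.003,-1]'
python3 -m crank '[-0.35,0.56,0,0,0,0,-1, -0.35,0.56,0,0,0,0,-1, -0.35,0.56,-0.4,0,0,0,-1, -0.35,0.56,-0.8,0,0,0,-1]'
python3 - <<'E'
from h import *
o=observe(); p=o["tcp_pos"]; print(C(p),p,o["ft_force"],o["ee_rot"])
print("to start",(W(-85,128,76)-p)/100)
c=vision.camera("wrist"); print([C(onz(c,u,v,84)) for u,v in ()])
for r,d in((55,0),):
  for th in np.arange(0,1.7,.15):
    h=7+11*np.sin(th)+14.5*np.cos(th)
    x=-27-r*np.cos(th)-h*np.sin(th); y=94-r*np.sin(th)+h*np.cos(th); q=W(x,y,76); print(round(th,2),round(x,1),round(y,1),q.round(1))
E
```

```text
clock: 8.33
tcp_pos: [470.1, -60.2, 236.8]
ee_rot: [-3.131, 0.008, 0.742]
ft_force: [-0.3, 0.4, 0.4]
opening: 0.003
clock: 8.67
tcp_pos: [435.5, -3.2, 156.1]
ee_rot: [-3.134, 0.005, 0.744]
ft_force: [0.6, -0.6, -0.5]
opening: 0.003
[-84.48463948 133.92930177] [435.50384085  -3.16439267 156.08969973] [ 0.60212499 -0.59061343 -0.54811886] [-3.13391363  0.00512149  0.74429621]
to start [ 0.03617479 -0.04726104 -0.800897  ]
[]
0.0 -82.0 115.5 [449.8 -15.1  76. ]
0.15 -84.8 108.5 [452.4 -22.2  76. ]
0.3 -86.7 100.8 [456.2 -29.1  76. ]
0.45 -87.3 92.4 [461.4 -35.7  76. ]
0.6 -86.6 83.7 [467.8 -41.7  76. ]
0.75 -84.4 74.9 [475.4 -46.7  76. ]
0.9 -80.5 66.2 [484.1 -50.5  76. ]
1.05 -75.0 58.1 [493.7 -52.7  76. ]
1.2 -67.9 50.9 [503.7 -53.3  76. ]
1.35 -59.4 44.9 [514. -52.  76.]
1.5 -49.8 40.5 [524.1 -48.8  76. ]
1.65 -39.4 37.8 [533.6 -43.7  76. ]
```

```bash
python3 -m crank '[0,0,-0.3,0,0,0,-1, 0,0,-0.6,0,0,0,-1, 0,0,-0.78,0,0,0,-1, 0,0,-0.78,0,0,0,-1]'
python3 -m crank '[0.03,-0.05,0,0,0,0,-1, 0.07,-0.08,0,0,0,0,-1, 0.12,-0.12,0,0,0,0,-1]'
```

```text
clock: 9.05
tcp_pos: [429.4, -3.1, 67.3]
ee_rot: [-3.119, 0.018, 0.743]
ft_force: [-1.4, -0.1, -0.2]
opening: 0.001
clock: 9.3
tcp_pos: [442.5, -15.6, 68.4]
ee_rot: [-3.12, 0.017, 0.743]
ft_force: [0.6, -0.1, -0.6]
opening: 0.0
```

```bash
python3 -m crank '[0.05,-0.03,0.08,0,0,0,-1, 0.1,-0.066,0.08,0,0,0,-1, 0.12,-0.1,0.08,0,0,0,-1, 0.137,-0.135,0.08,0,0,0,-1, 0.19,-0.2,0.08,0,0,0,-1]'
```

```text
clock: 9.72
tcp_pos: [461.2, -35.8, 76.3]
ee_rot: [-3.119, 0.018, 0.744]
ft_force: [-1.2, 1.0, -0.1]
opening: 0.0
```

```bash
python3 -m crank '[0.03,-0.03,0,0,0,0,-1, 0.066,-0.059,0,0,0,0,-1, 0.1,-0.085,0,0,0,0,-1, 0.142,-0.109,0,0,0,0,-1, 0.185,-0.13,0,0,0,0,-1]'
python3 - <<'E'
from h import *
print(C(observe()["tcp_pos"]))
w=vision.camera("wrist"); cv2.imwrite("pics/w3.png",w["frame"][:,:,::-1])
E
```

```text
clock: 10.13
tcp_pos: [480.0, -49.0, 76.3]
ee_rot: [-3.119, 0.018, 0.744]
ft_force: [-0.7, -0.5, 0.1]
opening: -0.001
[-82.49638786  70.08227492]
```

View pics/w3.png

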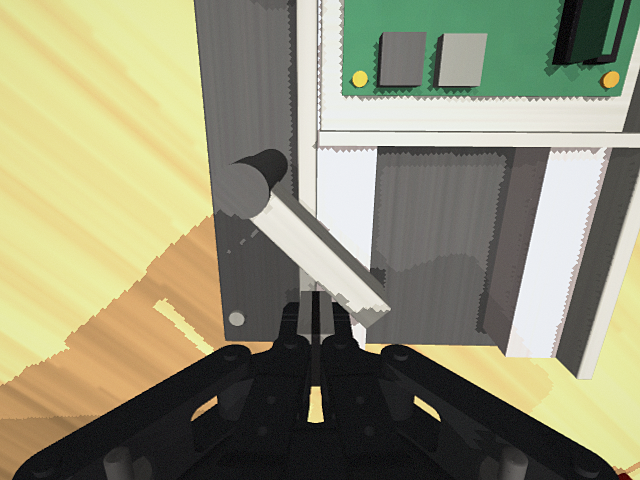

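The keeper has swung to about 0.8 rad and the fingertips are behind it at (317,310). I'll continue the arc.

```bash
python3 -m crank '[0.041,-0.015,0,0,0,0,-1, 0.09,-0.028,0,0,0,0,-1, 0.137,-0.037,0,0,0,0,-1, 0.187,-0.042,0,0,0,0,-1, 0.237,-0.043,0,0,0,0,-1]'
python3 -m crank '[0.05,0.007,0,0,0,0,-1, 0.1,0.013,0,0,0,0,-1, 0.14,0.025,0,0,0,0,-1, 0.17,0.035,0,0,0,0,-1]'
python3 -m crank '[0.015,0.007,0,0,0,0,-1, 0.03,0.015,0,0,0,0,-1, 0.03,0.015,0,0,0,0,-1]'
python3 - <<'E'
from h import *
print(C(observe()["tcp_pos"]))
E
```

```text
clock: 10.6
tcp_pos: [505.1, -53.6, 76.4]
ee_rot: [-3.12, 0.017, 0.743]
ft_force: [-0.4, 1.1, 0.2]
opening: -0.001
clock: 10.93
tcp_pos: [522.6, -50.0, 76.4]
ee_rot: [-3.12, 0.017, 0.744]
ft_force: [-0.9, -0.4, 0.3]
opening: 0.004
clock: 11.18
tcp_pos: [525.9, -48.3, 76.4]
ee_rot: [-3.12, 0.017, 0.744]
ft_force: [-0.8, 0.3, 0.0]
opening: -0.0
[-48.1976085   39.67445683]
```

```bash
python3 -m crank '[0.01,0.009,0,0,0,0,-1, 0.02,0.018,0,0,0,0,-1, 0.02,0.018,0,0,0,0,-1]'
python3 -m crank '[0.007,0.007,0,0,0,0,-1, 0.015,0.014,0,0,0,0,-1, 0.015,0.014,0,0,0,0,-1]'
python3 -m crank '[0.007,0.007,0,0,0,0,-1, 0.015,0.014,0,0,0,0,-1, 0.015,0.014,0,0,0,0,-1]'
python3 - <<'E'
from h import *
print(C(observe()["tcp_pos"]))
E
```

```text
clock: 11.43
tcp_pos: [528.0, -46.4, 76.4]
ee_rot: [-3.12, 0.017, 0.744]
ft_force: [0.3, 0.5, -1.0]
opening: 0.001
clock: 11.68
tcp_pos: [529.6, -44.9, 76.5]
ee_rot: [-3.12, 0.017, 0.744]
ft_force: [0.4, -0.2, -0.3]
opening: 0.006
clock: 11.93
tcp_pos: [530.0, -44.5, 76.3]
ee_rot: [-3.12, 0.02, 0.744]
ft_force: [-6.6, -10.4, 4.3]
opening: 0.002
[-42.57154846  39.69028905]
```

Stop felt at ~12 N. I'll back straight off, rise and check.

```bash
python3 -m crank '[-0.15,-0.14,0,0,0,0,-1, -0.44,-0.4,0,0,0,0,-1, -0.44,-0.4,0.2,0,0,0,-1, -0.44,-0.4,0.6,0,0,0,-1, -0.44,-0.4,1,0,0,0,-1]'
python3 -m crank '[-0.1,-0.1,0.4,0,0,0,-1, -0.1,-0.1,0.8,0,0,0,-1, -0.1,-0.1,0.8,0,0,0,-1, -0.1,-0.1,0.8,0,0,0,-1]'
python3 - <<'E'
from h import *
o=observe(); print(C(o["tcp_pos"]),o["ft_force"],o["clock"])
w=vision.camera("wrist"); s=vision.camera("scene")
cv2.imwrite("pics/e.png",np.vstack([cv2.resize(w["frame"][:300,100:500],(600,450))[...,::-1][:300],cv2.resize(s["frame"][205:305,230:380],(600,400),interpolation=2)[...,::-1][:290]]))
print("closed bar predicted top axis",proj(w,W(-27,94,84)),proj(w,W(-27,19,84)))
E
```

```text
clock: 12.35
tcp_pos: [484.9, -84.6, 176.9]
ee_rot: [-3.117, 0.021, 0.743]
ft_force: [1.4, -0.4, 0.1]
opening: 0.001
clock: 12.68
tcp_pos: [475.7, -94.9, 259.0]
ee_rot: [-3.121, 0.019, 0.743]
ft_force: [-0.6, 0.4, -0.2]
opening: 0.001
[-116.61764486   39.06489597] [-0.64351163  0.44733727 -0.21161824] 12.6833
closed bar predicted top axis (np.float64(253.51462116522885), np.float64(108.74742048555441)) (np.float64(344.4349042710902), np.float64(108.97126798297126))
```

View pics/e.png

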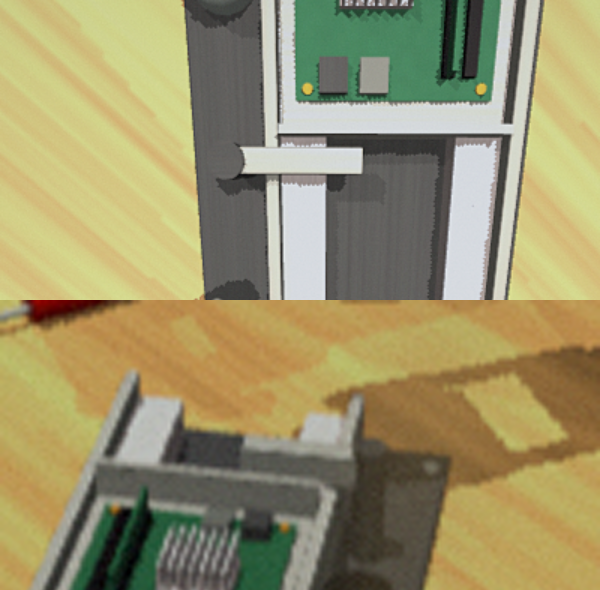

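The bar stands square behind the lip, running from (240,160) to (362,160) parallel to the lip at row 128. The tray is down, the jar is in place and the hand is clear.

```bash
python3 -c "
from station import ctrl,observe; print(observe()['dq'].round(3)); print(ctrl.job_done())"
```

```text
[ 0.002  0.022  0.009 -0.001 -0.    -0.002]
the job is handed in; nothing more can be done
None
```

The tray is in its notches, the keeper bar is closed behind it, and the job is handed in. It took about 12.8 s of the 48 s. No verdict was reported.

- **Tray:** I pushed the rear lip with the shut fingertips at about 20 mm/s, using about 6–7 N. The force fell to about 3 N when the tray dropped. I then pushed it on to the notch wall, where the wrist force peaked at about 20 N, well under the 60 N limit. After the drop, the lip edge in the scene camera matched a height of 71 mm (home) and not 78 mm (still on the rails).
- **Keeper:** I swung it round from outside in an arc, with about 1 N until it met its stop at about 13 N. The final wrist picture shows the bar square to the rails, just behind the lip.
- **Finish:** The hand was clear at about 260 mm height with no measurable contact force. The jar looked unmoved in the last pictures. I never went near the screwdriver or the mouse and did not check them again at the end.

**Disagreements:**
- My estimates of the cradle's sideways position differed by 3–4 mm between views.
- The lip's width measured 126 mm instead of 132 mm in one wrist picture.
- By that estimate the tray stood about 3 mm past nominal home, at the edge of the notch play but inside the 6 mm tolerance.

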